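Load the glass plate under the inspection stand's clips

TASK

Get the grease inspection stand ready: take the glass plate off the timber offcut, lay it flat on the stage clear end first, and slide it along under the two spring clips until it is pushed firmly but gently home against the fence and both clips have snapped down behind it. Then let go; do not ram the glass, and leave the other things on the bench where they are.

Things in the scene. Friction and masses are not known exactly. Their poses are not given: they have to be found in the camera images.
- plate: loose plate of thick polished float glass with a frosted white strip across one end, 76 long x 52 wide x 8 mm thick, about 80 g, lying flat on the timber offcut. Origin: centre of its underside; x runs along its length from the frosted end (the tail, x = -38) to the clear end (the nose, x = +38); z up. It may be gripped across its 52 mm width.
- plate_nose (a point): point on the plate: middle of the lower edge of its clear end
- offcut: fixed piece of planed timber, 110 long (x) x 34 wide (y) x 36 mm high, on which the plate lies roughly in the middle and roughly lengthwise, so that the plate's long edges overhang it. Origin: centre of its underside.
- stand: fixed grease inspection stand, iron and steel. Origin: centre line, on the bench; x points from its open end, where the plate goes in, to the fence. Level stage, 38 wide (the plate overhangs 7 each side), top 42 mm above the bench, from x = -140 to 75, over a base 100 wide, 14 high. A folded-back magnifier up to 80 high lies beyond x = 80; fence and clips stay below 65.
- stage_in (a point): middle of the stage's open end, on its top surface. The stage and clips are polished: sliding under the clips the glass drags with 2 to 7 N; at the fence the resistance turns hard at once. A push of 10 to 15 N along the stage seats it; the glass chips at 25 N against fence and clips. Laying it down, press lightly.
- slide: fixed steel guide under the far end of the stage, 50 (x) x 30 x 6 mm, origin on its top, 8 mm below the stage top at stand x = 50; it carries the adjustable fence and the two clips. Snapped down, the clips rest on the glass with about 1.5 N each.
- stage_home (a point): point on the stage top where the plate's origin would be at home with the fence in its middle setting. The steel fence (64 wide, 22 high, square to the stand's x) stops the plate's nose 38 mm beyond the plate's origin. It is adjustable and clamped: its face may stand up to 15 mm nearer or farther along x, is not measured and must be found by feel.
- clip_left (a joint): spring clip at stand y = +12, 9 wide, fixed to the fence and moved with it. From the fence it reaches back over the stage to a bead 81 mm before the fence face, 1.5 above the stage; from there its upturned lip rises to 12 above the stage, 105 before the face. Value: angle, rad, 0 at rest, about 0.08 riding on the plate, below 0.03 once snapped down behind the tail, 1 to 3 mm before the fence.
- clip_right (a joint): the same clip at stand y = -12: angle, rad, 0 at rest, grows as its free end rises
- pulley: bystander: rusted V-belt pulley lying flat, 120 diameter, 34 mm high, origin under its centre
- sleeve: bystander: bronze bearing sleeve standing on end, 48 outside diameter, 45 mm high, origin under its centre
- scraper: bystander: steel scraper with a walnut handle lying flat, 215 long (x), 45 wide, 18 mm high, origin near the ferrule
- cartridges: bystander: fixed tray, 260 (x) x 125 x 22 mm, with two tin grease cartridges lying in it, 57 mm high, origin under its centre
Things that resemble listed ones, but are neither listed nor needed, are in the scene too. Of the things like the plate, leave any that is orange; of the rest the smaller one is meant.

How it is judged:
On the way, in this order (a step that is already met when the one before it is completed fails the run):
1. with the plate lying on the stage, its nose has lifted both clips (value of joint each of clip_left, clip_right above 0.05 rad and x of plate in the frame of stand between -0.13 and -0.015 m and z of plate in the frame of stand between 0.039 and 0.046 m), for 0.1 s.
2. both clips have snapped down behind the plate and it is pushed home against the fence (fence and clips together press on it with more than 6 N) (value of joint each of clip_left, clip_right below 0.035 rad and x of plate in the frame of stand between -0.011 and 0.032 m and y of plate in the frame of stand between -0.007 and 0.007 m and x of plate_nose in the frame of stand above 0.015 m and angle between the x axis of plate and the x axis of stand, either way round below 0.06 rad and angle between plate's own z axis and vertical below 0.05 rad and z of plate in the frame of stand between 0.039 and 0.046 m and contact force between plate and slide above 6 N), for 0.1 s.
At the end, for the whole second after the job is handed in: The plate lies flat on the stage between fence and clip beads, clear end to the fence, both clips snapped down (below 0.035 rad), square to the stand within 0.06 rad and within 7 mm of its centre line, at rest and released (value of joint each of clip_left, clip_right below 0.035 rad and x of plate in the frame of stand between -0.011 and 0.032 m and y of plate in the frame of stand between -0.007 and 0.007 m and x of plate_nose in the frame of stand above 0.015 m and angle between the x axis of plate and the x axis of stand, either way round below 0.06 rad and angle between plate's own z axis and vertical below 0.05 rad and z of plate in the frame of stand between 0.039 and 0.046 m and linear speed of plate below 0.01 m/s and contact force between the fingers and plate below 0.05 N); the robot touches nothing.
It fails at once if the glass is pressed against the fence and clips with more than 25 N (contact force between plate and slide above 25 N).
It fails at once if the glass is pressed against the stand as a whole with more than 60 N (contact force between plate and stand above 60 N).
It fails at once if a bystander is moved by more than 15 mm (distance of any of pulley, sleeve, scraper from where it was at the start of the episode above 0.015 m).
It also fails if it takes over 54 s, if anything falls off the work surface, if the arm or the gripper's body presses on something with over 40 N, if the wrist force passes 120 N, or if a joint passes its speed limit or range.

ROBOT

A 7-joint arm with a two-finger parallel gripper is mounted at the origin on the work surface. World frame = base frame: x ahead of the robot, y to its left, z up, the work surface at z = 0. Lengths are in m, angles in rad, forces in N, time in s.
With the tool pointing down it reaches from about 0.425 to 1.025 m from the base axis. Payload 9.4 kg.
Tool frame: the origin (TCP) lies at the very end of the fingers, on their centre line; the grasp point (between the pads) lies 19 mm behind it; z points along the fingers, y is the line along which they close (so a half turn about z gives the same grasp; the last joint's range is limited). The gripper opens to 93 mm and grips with 3 to 60 N. Pads are 15 mm wide; open, the fingers measure 128 mm over their backs; the gripper's body (75 mm by 188 mm) begins 65 mm behind the grasp point.
Start: joints at [-1.347, 0.599, -0.003, 1.599, 0.002, 0.943, -0.08], TCP at [0.215, 0.692, 0.219] pointing down, gripper open.
Joint ranges: [-2.57, 2.57], [-0.35, 1.97], [-1.29, 1.29], [0.11, 2.56], [-1.05, 4.19], [0.11, 1.86], [-2.63, 2.63]. Speed limits (rad/s): [2.22, 2.22, 3.01, 3.01, 3.14, 3.14, 3.14].

INTERFACE

Orientations are given as a unit quaternion [x, y, z, w].
In Python, from rig import readout, eyes, robot, nets gives the robot as it stands. The module is installed in compiled form; this text tells all that it offers.
- The arm moves only by the tool drive_tool, never from a script. Its argument "rows" is a list of rows, each a list of 6 numbers: the shift along the tool's x, y, z each as a share of 200 mm, from -1 to 1, then the turn, a rotation vector about the tool's x, y, z each as a share of 30 degrees, from -1 to 1. In form: [[tx, ty, tz, wx, wy, wz], ...]. A call has exactly 8 rows; each row is the pose to reach, as a shift and turn from the pose commanded when the call began, along the tool's axes at that moment; what a row does not reach only later rows make up. A row lasts 1/12 s, in which the tool goes at most 41.7 mm and 7.16 degrees, less where a joint would pass 70% of its speed; a pose out of reach is approached as far as the arm can. A call with a number of a shift or a turn outside -1 to 1 is refused whole. A call with a gripper value outside its range is refused whole. "gripper" is the closure, from 0 (fully open) to 1 (shut), set as the call begins (left out, the last holds). The fingers move at their own pace and stop on an object; "newtons" is the grip in N (left out, the last holds). Time passes only in rows, so rows that repeat a pose let the fingers close, or fill a call up. It gives the time, the measured TCP pose, the force, the opening and the grip force at its end, in the units of the state.
- readout.get_obs(): the state, without advancing time (a new reading comes with each control period).
- eyes.grab_frame(name): name is "side" or "top" or "wrist"; returns the picture (420x560x3 uint8, red, green, blue); there is no depth.
- eyes.get_calibration(name): a dict with "camera_matrix" (3x3 intrinsics, pixels), "dist_coeffs" ([k1, k2, p1, p2, k3] as OpenCV has them; the pictures are not rectified), "rvec" (rotation vector, rad) and "tvec" (3), from world to camera coordinates, as OpenCV has them; the wrist camera has in their place "hand_eye" (4x4, takes a point from camera to tool coordinates, whose origin is the TCP and whose axes are the flange's). Camera axes: x right, y down, z forward; pixel columns grow to the right and rows downward; lengths in m; the calibration is good to about 2 mm. A picture is of the moment at which its call begins: read the wrist's pose just before it. get_calibration takes no time and is no camera call.
- robot.finish_job(): hands the job in; it is judged then, once.
Trained networks look in the newest picture that a camera, given by its name, has taken for a name from the list of things; names that differ only in an ending like _2 or _b are one class to them, and where a whole thing is asked for, a point or a joint stands for the part that bears it (a point fixed in the world has none). Each returns a list of dicts, best first, with "score" (0 to 1); they miss things now and then, are a little off and sometimes report something else, mostly with a low value. They report only what shows in the picture. A call takes as long as a camera call. They do not tell look-alikes from the thing itself.
- nets.trace(camera, label): "pixels" (420x560 bool, what is visible of it) and "uv" ([column, row] in pixels, amid what is visible of it).
The state is a dict: "time_s": time; "joint_positions": joint angles; "qvel": joint speeds; "joint_torque": joint torques, N m; "eef_pos": TCP position; "tool_rot": TCP orientation; "contact_force": force on the tool from outside, world axes, zero at the start; "wrist_torque": the same for the moment, N m; "gripper_width": finger opening in m; "finger_force": force on a finger pad.
Only numpy, scipy, OpenCV 4.12 (cv2) and the standard library are available. Lean on these libraries where they do the work, as an engineer would, in place of code of your own. Each camera call takes 0.05 s, during which the arm holds its last target. There are 200 camera calls.

## Working session

There is one attempt and no reset: what is moved stays moved. The work goes in short steps, Python scripts to look and compute and a tool call to move; the robot and the scene stay as the last step left them, time stands still between calls to the robot, and variables do not carry over. Pictures are saved under pics/ and viewed, at most 10 in all, crops included, and the job is handed in when it is done.

Besides the shell and the picture viewer there is one more tool, called as a command line: name --pt "numbers of a row" for each row, then --argument value for the rest. drive_tool: Moves the arm, as the interface text tells. Shift numbers are shares of 200 mm and turn numbers shares of 30 degrees, none past 1 either way. Its arguments: {"type":"object","properties":{"rows":{"type":"array","items":{"type":"array","items":{"type":"number"}}},"gripper":{"type":"number"},"newtons":{"type":"number"}},"required":["rows"]}

```bash
mkdir -p pics; cat > h.py <<'E'
import numpy as np, cv2
from scipy.spatial.transform import Rotation as R
from rig import readout, eyes, robot, nets
def pose(cam, obs=None):
    c=eyes.get_calibration(cam); K=np.array(c["camera_matrix"],float); D=np.array(c["dist_coeffs"],float).ravel()
    if cam!="wrist":
        Rm=cv2.Rodrigues(np.array(c["rvec"],float))[0]; t=np.array(c["tvec"],float).ravel()
    else:
        H=np.array(c["hand_eye"]); T=np.eye(4); T[:3,:3]=R.from_quat(obs["tool_rot"]).as_matrix(); T[:3,3]=obs["eef_pos"]
        W=np.linalg.inv(T@H); Rm=W[:3,:3]; t=W[:3,3]
    return K,D,Rm,t
def ray(P,uv):
    K,D,Rm,t=P; n=cv2.undistortPoints(np.array(uv,float).reshape(-1,1,2),K,D).reshape(-1,2)
    d=np.c_[n,np.ones(len(n))]@Rm; return -Rm.T@t, d
def onz(P,uv,z):
    o,d=ray(P,uv); return o+d*((z-o[2])/d[:,2])[:,None]
def proj(P,X):
    K,D,Rm,t=P; return cv2.projectPoints(np.array(X,float).reshape(-1,1,3),cv2.Rodrigues(Rm)[0],t,K,D)[0].reshape(-1,2)
def tri(views):
    A=np.zeros((3,3));b=np.zeros(3)
    for P,uv in views:
        o,d=ray(P,uv);d=d[0]/np.linalg.norm(d[0]);M=np.eye(3)-np.outer(d,d);A+=M;b+=M@o
    return np.linalg.solve(A,b)
def save(im,n,s=1): cv2.imwrite("pics/"+n,cv2.resize(im[...,::-1],None,fx=s,fy=s,interpolation=cv2.INTER_CUBIC))
E
python3 - <<'E'
from h import *
o=readout.get_obs();print(o["time_s"],o["eef_pos"],o["tool_rot"],o["gripper_width"])
ims=[]
for c in["top","side"]:
    im=eyes.grab_frame(c);save(im,c+"0.png",1.42);P=pose(c)
    print(c,"campos",-P[2].T@P[3])
    for n in["plate","offcut","stand","slide","clip_left"]:
        for r in nets.trace(c,n)[:4]:
            m=r["pixels"].astype(np.uint8); rc=cv2.minAreaRect(cv2.findNonZero(m)) if m.any() else None
            print(n,round(r["score"],2),np.round(r["uv"]),m.sum(),np.round(cv2.boxPoints(rc)).tolist() if rc else "",np.round(onz(P,r["uv"],.04)[0],3))
print(readout.get_obs()["time_s"])
E
```

```text
0.0 [0.21467752 0.69199073 0.2177599 ] [ 1.49803404e-01  9.88715511e-01 -7.58850445e-04 -4.70745833e-05] 0.0932314121723405
top campos [ 0.49983827 -0.04258296  1.17964418]
plate 0.94 [217. 177.] 911 [[204.0, 159.0], [229.0, 159.0], [229.0, 194.0], [204.0, 194.0]] [0.717 0.162 0.04 ]
plate 0.91 [211. 228.] 597 [[195.0, 216.0], [214.0, 208.0], [225.0, 236.0], [206.0, 244.0]] [0.581 0.18  0.04 ]
plate 0.9 [261. 230.] 521 [[247.0, 223.0], [264.0, 213.0], [278.0, 237.0], [262.0, 247.0]] [0.572 0.047 0.04 ]
plate 0.56 [334. 214.] 3898 [[305.0, 154.0], [343.0, 147.0], [365.0, 260.0], [327.0, 268.0]] [ 0.609 -0.146  0.04 ]
stand 0.83 [333. 213.] 3809 [[304.0, 155.0], [343.0, 147.0], [366.0, 259.0], [327.0, 267.0]] [ 0.611 -0.143  0.04 ]
slide 0.74 [339. 190.] 630 [[321.0, 177.0], [345.0, 177.0], [346.0, 228.0], [322.0, 228.0]] [ 0.673 -0.162  0.04 ]
side campos [ 0.19503716 -0.95099169  0.8391019 ]
plate 0.89 [286. 181.] 597 [[264.0, 176.0], [304.0, 167.0], [308.0, 184.0], [268.0, 193.0]] [0.701 0.117 0.04 ]
plate 0.88 [253. 219.] 429 [[235.0, 221.0], [258.0, 201.0], [270.0, 215.0], [247.0, 235.0]] [ 0.555 -0.004  0.04 ]
plate 0.59 [239. 176.] 356 [[221.0, 178.0], [249.0, 165.0], [255.0, 178.0], [227.0, 191.0]] [0.592 0.193 0.04 ]
plate 0.55 [305. 260.] 4204 [[240.0, 270.0], [351.0, 205.0], [372.0, 242.0], [261.0, 307.0]] [ 0.606 -0.19   0.04 ]
offcut 0.92 [233. 192.] 432 [[214.0, 185.0], [255.0, 179.0], [257.0, 195.0], [217.0, 201.0]] [0.552 0.127 0.04 ]
stand 0.87 [309. 260.] 4244 [[240.0, 270.0], [350.0, 204.0], [373.0, 242.0], [262.0, 308.0]] [ 0.614 -0.193  0.04 ]
stand 0.54 [239. 179.] 345 [[222.0, 179.0], [248.0, 165.0], [255.0, 178.0], [228.0, 192.0]] [0.587 0.177 0.04 ]
stand 0.45 [315. 368.] 8631 [[241.0, 356.0], [373.0, 308.0], [397.0, 371.0], [264.0, 420.0]] [ 0.494 -0.455  0.04 ]
slide 0.85 [319. 243.] 473 [[281.0, 236.0], [332.0, 221.0], [338.0, 243.0], [287.0, 258.0]] [ 0.664 -0.149  0.04 ]
0.6
```

View pics/top0.png

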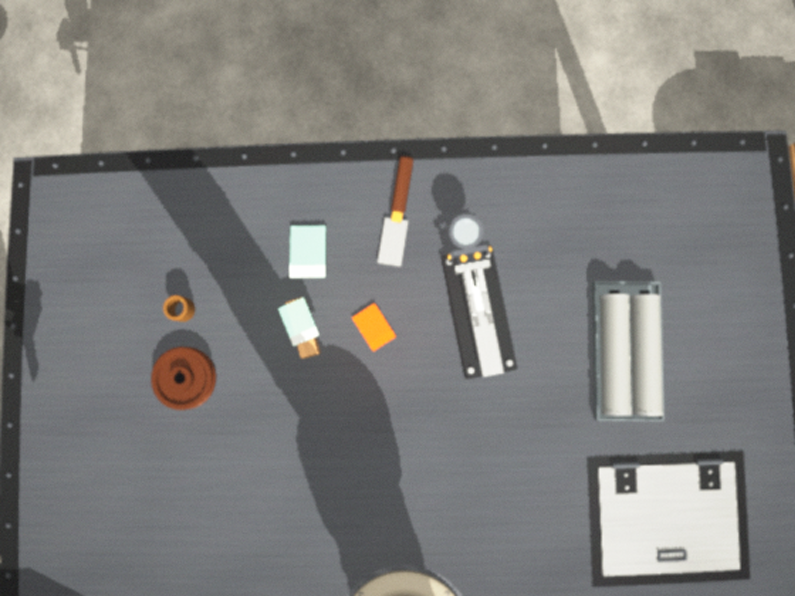

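View pics/side0.png

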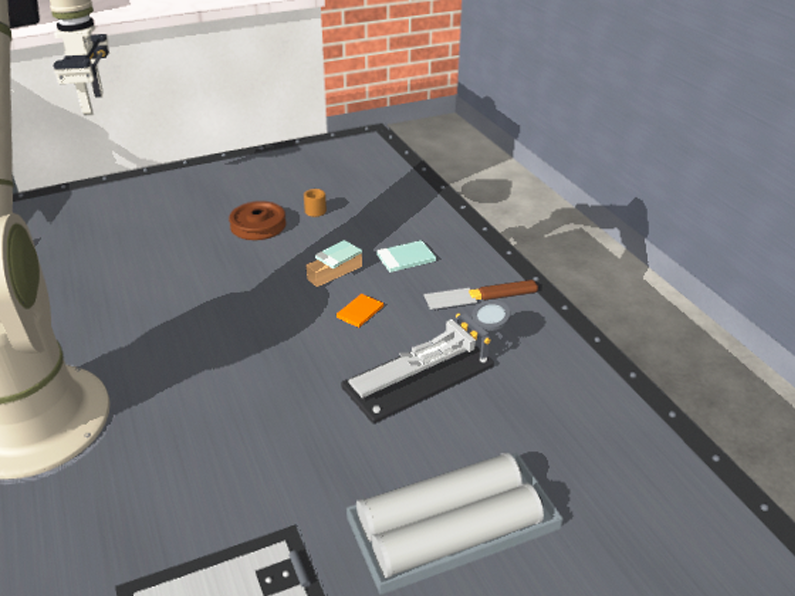

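Plate-like things (top picture, px): glass on the bench (217,177), bigger; orange (261,230); glass on the timber offcut (211,228), smaller. I choose the last. Its frosted end is on the robot side and its clear end faces away, matching the stand's open-end-to-fence direction.

```bash
cat >> h.py <<'E'
def tool(yaw): # tool z down, tool y (closing) perpendicular to yaw dir; x along yaw dir or opposite
    x=np.array([np.cos(yaw),np.sin(yaw),0]);z=np.array([0,0,-1.]);return np.c_[x,np.cross(z,x),z]
def plan(pos,yaw,base=None):
    o=readout.get_obs(); p,q=base if base else (o["eef_pos"],o["tool_rot"])
    R0=R.from_quat(q).as_matrix(); best=min((tool(yaw),tool(yaw+np.pi)),key=lambda m:R.from_matrix(R0.T@m).magnitude())
    s=R0.T@(np.array(pos)-p); w=R.from_matrix(R0.T@best).as_rotvec()
    print("shift sh",np.round(s/.2,3),"turn sh",np.round(np.degrees(w)/30,3),"| toolx yaw",round(np.degrees(np.arctan2(R0[1,0],R0[0,0])),2))
E
python3 - <<'E'
from h import *
P=pose("top")
q=onz(P,[[195,216],[214,208],[225,236],[206,244]],.042);print(np.round(q,3))
c=q.mean(0);d=(q[0]+q[1]-q[2]-q[3]);yaw=np.arctan2(d[1],d[0]);print(c,np.degrees(yaw),np.linalg.norm(d)/2)
s=onz(P,np.array([[491.5,374],[474,262]])/1.42,.042);print("stand",s,np.degrees(np.arctan2(*(s[1]-s[0])[1::-1])))
print(eyes.get_calibration("wrist")["hand_eye"]);
plan([c[0],c[1],.22],yaw)
E
```

```text
[[0.614 0.222 0.042]
 [0.634 0.171 0.042]
 [0.559 0.142 0.042]
 [0.539 0.193 0.042]]
[0.58617024 0.18186644 0.042     ] 21.05317349584112 0.08039813789890217
stand [[ 0.4790689  -0.17297533  0.042     ]
 [ 0.68724347 -0.14885938  0.042     ]] 6.607965686244667
[[ 3.53650567e-04 -9.66877555e-01 -2.55240413e-01  6.93712085e-02]
 [ 9.99999937e-01  3.43093780e-04  8.58832267e-05  7.31680769e-04]
 [ 4.53283369e-06 -2.55240427e-01  9.66877616e-01 -1.65558354e-01]
 [ 0.00000000e+00  0.00000000e+00  0.00000000e+00  1.00000000e+00]]
shift sh [-2.53  -1.888 -0.007] turn sh [ 0.     0.    -1.276] | toolx yaw 162.77
```

```bash
python3 - <<'E'
from h import *
im=eyes.grab_frame("top");save(im[195:260,180:290],"crop.png",6)
E
```

```text
(no output)
```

View pics/crop.png

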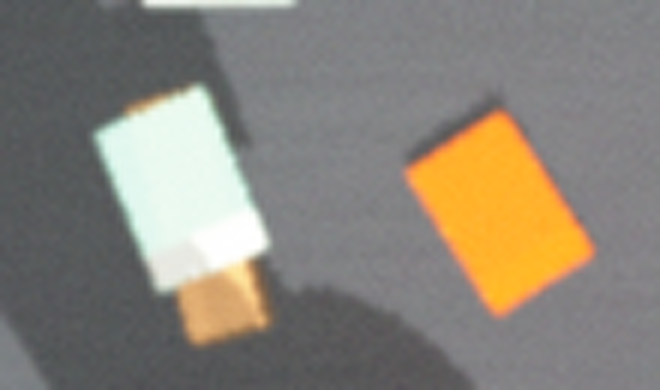

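The crop confirms it. The clear, pale-green glass sits on the timber with its white strip at the lower end, crop (210,260). The orange one is at (500,215). Moving to it.

drive_tool --pt "-0.15 -0.11 0 0 0 -0.1" --pt "-0.3 -0.22 0 0 0 -0.2" --pt "-0.45 -0.33 0 0 0 -0.3" --pt "-0.6 -0.44 0 0 0 -0.4" --pt "-0.75 -0.55 0 0 0 -0.5" --pt "-0.88 -0.66 0 0 0 -0.6" --pt "-1 -0.75 0 0 0 -0.65" --pt "-1 -0.75 0 0 0 -0.65" --gripper 0

```text
time_s: 1.32
eef_pos: [0.3664, 0.4838, 0.2189]
tool_rot: [-0.017, 1.0, -0.002, 0.001]
contact_force: [0.2, 0.8, 0.2]
gripper_width: 0.093
finger_force: 0.0
```

```bash
python3 -c "
from h import *
plan([.58,.175,.22],np.radians(21))"
```

```text
shift sh [-1.016 -1.578  0.002] turn sh [-0.007  0.003 -0.637] | toolx yaw -178.1
```

drive_tool --pt "-0.1 -0.15 0 0 0 -0.1" --pt "-0.2 -0.3 0 0 0 -0.2" --pt "-0.3 -0.45 0 0 0 -0.3" --pt "-0.4 -0.6 0 0 0 -0.4" --pt "-0.5 -0.75 0 0 0 -0.5" --pt "-0.6 -0.9 0 0 0 -0.6" --pt "-0.65 -1 0 0 0 -0.64" --pt "-0.65 -1 0 0 0 -0.64"

```text
time_s: 1.98
eef_pos: [0.5024, 0.2897, 0.2187]
tool_rot: [-0.183, 0.983, -0.001, 0.0]
contact_force: [0.4, -0.7, -0.2]
gripper_width: 0.0928
finger_force: 0.0
```

```bash
python3 -c "
from h import *
plan([.58,.175,.22],np.radians(21))"
```

```text
shift sh [-0.155 -0.675 -0.005] turn sh [-0.005  0.001  0.003] | toolx yaw -158.9
```

drive_tool --pt "-0.05 -0.2 0 0 0 0" --pt "-0.1 -0.4 0 0 0 0" --pt "-0.15 -0.6 0 0 0 0" --pt "-0.15 -0.67 0 0 0 0" --pt "-0.15 -0.67 0 0 0 0" --pt "-0.15 -0.67 0 0 0 0" --pt "-0.15 -0.67 0 0 0 0" --pt "-0.15 -0.67 0 0 0 0"

```text
time_s: 2.65
eef_pos: [0.5752, 0.1838, 0.2187]
tool_rot: [-0.188, 0.982, 0.0, -0.0]
contact_force: [-0.6, -0.1, -0.3]
gripper_width: 0.093
finger_force: 0.0
```

```bash
python3 - <<'E'
from h import *
import pickle
o=readout.get_obs();im=eyes.grab_frame("wrist");save(im,"w1.png",1.42);P=pose("wrist",o)
pickle.dump((P,im),open("w1.pkl","wb"))
for n in["plate","offcut"]:
  for r in nets.trace("wrist",n)[:3]:
    m=r["pixels"].astype(np.uint8); b=cv2.boxPoints(cv2.minAreaRect(cv2.findNonZero(m)));q=onz(P,b,.044)
    print(n,round(r["score"],2),np.round(r["uv"]),m.sum(),np.round(b).tolist(),np.round(q,4).tolist(),q.mean(0),np.linalg.norm(q[0]-q[1]),np.linalg.norm(q[1]-q[2]))
E
```

```text
plate 0.89 [161. 142.] 3186 [[131.0, 112.0], [177.0, 100.0], [194.0, 169.0], [148.0, 181.0]] [[0.553, 0.0189, 0.044], [0.5258, 0.0589, 0.044], [0.5845, 0.0963, 0.044], [0.6138, 0.0548, 0.044]] [0.56929109 0.05722519 0.044     ] 0.0483652455231941 0.069682448534364
plate 0.78 [225. 274.] 2446 [[192.0, 296.0], [211.0, 245.0], [263.0, 264.0], [244.0, 315.0]] [[0.725, 0.139, 0.044], [0.6574, 0.1394, 0.044], [0.6577, 0.2009, 0.044], [0.7265, 0.2035, 0.044]] [0.69164703 0.17069192 0.044     ] 0.06767358616817049 0.06152183667944394
plate 0.56 [267. 196.] 3269 [[245.0, 166.0], [295.0, 166.0], [295.0, 235.0], [245.0, 235.0]] [[0.5621, 0.1443, 0.044], [0.543, 0.1924, 0.044], [0.6126, 0.2212, 0.044], [0.6328, 0.1704, 0.044]] [0.58762287 0.18207515 0.044     ] 0.05177251734827857 0.07538635545648512
offcut 0.7 [276. 151.] 989 [[250.0, 236.0], [261.0, 135.0], [293.0, 138.0], [283.0, 239.0]] [[0.6315, 0.1757, 0.044], [0.5264, 0.1478, 0.044], [0.5173, 0.1799, 0.044], [0.622, 0.2104, 0.044]] [0.57432786 0.17846312 0.044     ] 0.10878150229205384 0.03330145593751178
```

View pics/w1.png

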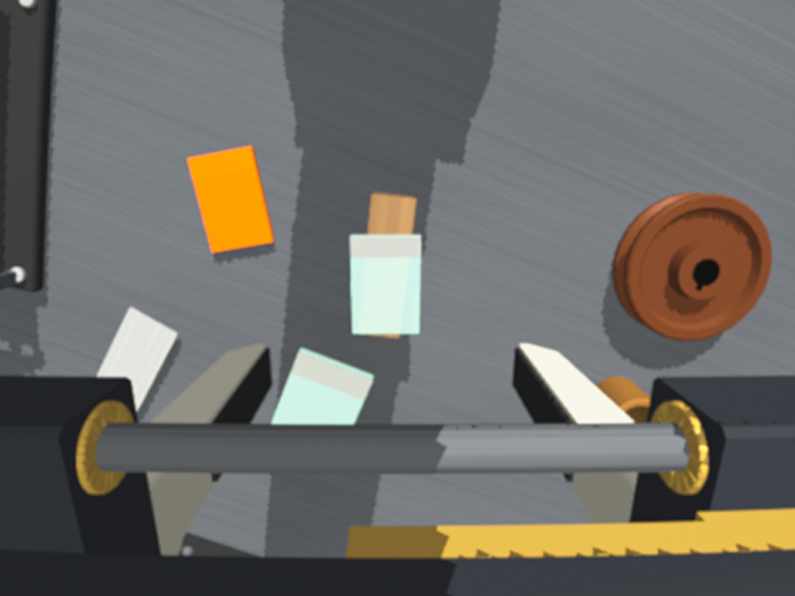

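The wrist picture shows the plate at scaled px (385,285) on the timber, frosted strip on the robot side. Both views agree: the size comes out 52 x 75 mm at z = 44 mm. The orange plate (230,200) and the big one (325,385) are clear of the fingers.

```bash
python3 - <<'E'
from h import *
import pickle
P,im=pickle.load(open("w1.pkl","rb"))
q=onz(P,np.array([[352,333.5],[419.5,333.5],[420.5,235],[350,235]])/1.42,.044)
c=q.mean(0);d=q[0]+q[1]-q[2]-q[3];yaw=np.arctan2(d[1],d[0])
print(c,np.degrees(yaw),np.linalg.norm(d)/2,np.linalg.norm(q[0]-q[1]),np.linalg.norm(q[2]-q[3]))
print("tri",tri([(pose("top"),[(95+205+270+160)/24+180,(132+86+245+292)/24+195]),(P,proj(P,c)[0])]))
g=c[:2]-.010*np.array([np.cos(yaw),np.sin(yaw)])
plan([*g,.021],yaw)
E
```

```text
[0.58672016 0.18341819 0.044     ] 21.740741960280936 0.0757421598421456 0.05197319933297268 0.051387986462965114
tri [0.58595312 0.18214885 0.04193868]
shift sh [-0.003 -0.019  0.989] turn sh [ 0.001  0.    -0.005] | toolx yaw -158.41
```

drive_tool --pt "0 -0.02 0.2 0 0 0" --pt "0 -0.02 0.4 0 0 0" --pt "0 -0.02 0.6 0 0 0" --pt "0 -0.02 0.75 0 0 0" --pt "0 -0.02 0.85 0 0 0" --pt "0 -0.02 0.93 0 0 0" --pt "0 -0.02 0.98 0 0 0" --pt "0 -0.02 0.98 0 0 0" --newtons 30

```text
time_s: 3.47
eef_pos: [0.5764, 0.1781, 0.0207]
tool_rot: [-0.187, 0.982, -0.0, -0.001]
contact_force: [-0.6, -0.8, 0.3]
gripper_width: 0.093
finger_force: 0.0
```

drive_tool --pt "0 0 0 0 0 0" --pt "0 0 0 0 0 0" --pt "0 0 0 0 0 0" --pt "0 0 0 0 0 0" --pt "0 0 0 0 0 0" --pt "0 0 0 0 0 0" --pt "0 0 0 0 0 0" --pt "0 0 0 0 0 0" --gripper 0.8 --newtons 30

```text
time_s: 4.13
eef_pos: [0.5778, 0.1779, 0.023]
tool_rot: [-0.186, 0.983, 0.0, 0.0]
contact_force: [-1.5, -0.0, 5.0]
gripper_width: 0.0514
finger_force: 30.0
```

drive_tool --pt "0 0 -0.1 0 0 0" --pt "0 0 -0.25 0 0 0" --pt "0 0 -0.4 0 0 0" --pt "0 0 -0.6 0 0 0" --pt "0 0 -0.8 0 0 0" --pt "0 0 -0.95 0 0 0" --pt "0 0 -1 0 0 0" --pt "0 0 -1 0 0 0"

```text
time_s: 4.8
eef_pos: [0.5788, 0.1781, 0.2254]
tool_rot: [-0.186, 0.983, 0.0, 0.002]
contact_force: [-0.0, -0.6, -1.8]
gripper_width: 0.0513
finger_force: 30.0
```

```bash
python3 - <<'E'
from h import *
print(readout.get_obs()["gripper_width"])
q=onz(pose("top"),np.array([[464,377],[517,369],[493,247],[443,257]])/1.42,.014);print(q.round(3).tolist())
d=q[2]+q[3]-q[0]-q[1];print(np.degrees(np.arctan2(d[1],d[0])),(q[0]+q[1])/2)
plan([.63,-.15,.21],np.radians(8))
E
```

```text
0.051334365446708406
[[0.474, -0.125, 0.014], [0.487, -0.224, 0.014], [0.72, -0.189, 0.014], [0.703, -0.093, 0.014]]
8.274764238976124 [ 0.48045104 -0.17441968  0.014     ]
shift sh [ 0.362 -1.62   0.076] turn sh [0.001 0.009 0.448] | toolx yaw -158.56
```

drive_tool --pt "0.02 -0.12 0.0 0 0 0.03" --pt "0.05 -0.28 0.0 0 0 0.1" --pt "0.1 -0.45 0.02 0 0 0.15" --pt "0.15 -0.6 0.03 0 0 0.25" --pt "0.18 -0.75 0.04 0 0 0.35" --pt "0.2 -0.9 0.05 0 0 0.44" --pt "0.22 -1 0.06 0 0 0.44" --pt "0.22 -1 0.07 0 0 0.44"

```text
time_s: 5.47
eef_pos: [0.6092, -0.0304, 0.206]
tool_rot: [-0.069, 0.998, -0.001, -0.002]
contact_force: [-0.3, -0.4, -1.8]
gripper_width: 0.0516
finger_force: 30.0
```

```bash
python3 - <<'E'
from h import *
plan([.63,-.15,.21],np.radians(8))
E
```

```text
shift sh [-0.021 -0.607 -0.019] turn sh [-0.005 -0.007 -0.004] | toolx yaw -172.11
```

drive_tool --pt "0 -0.1 0 0 0 0" --pt "0 -0.22 0 0 0 0" --pt "0 -0.35 0 0 0 0" --pt "-0.01 -0.48 0 0 0 0" --pt "-0.02 -0.57 0 0 0 0" --pt "-0.02 -0.6 0 0 0 0" --pt "-0.02 -0.6 0 0 0 0" --pt "-0.02 -0.6 0 0 0 0"

```text
time_s: 6.13
eef_pos: [0.6304, -0.1412, 0.2073]
tool_rot: [-0.072, 0.997, 0.001, -0.001]
contact_force: [-1.2, -0.2, -0.9]
gripper_width: 0.0514
finger_force: 30.0
```

```bash
python3 - <<'E'
from h import *
import pickle
o=readout.get_obs();im=eyes.grab_frame("wrist");save(im,"w2.png",1.42);P=pose("wrist",o)
pickle.dump((P,im,{k:o[k] for k in("eef_pos","tool_rot")}),open("w2.pkl","wb"))
print(o["eef_pos"],o["tool_rot"])
E
```

```text
[ 0.63040168 -0.14117393  0.2073006 ] [-7.24036608e-02  9.97374721e-01  6.44765820e-04 -9.79881902e-04]
```

View pics/w2.png

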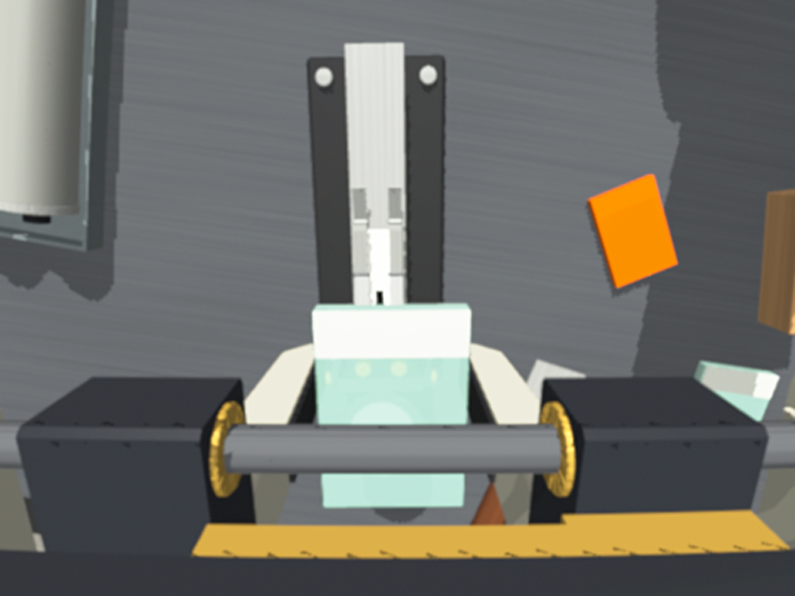

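The picture shows the stage from its open end, px (346,43)-(404,42), down to the clip lips at (360,200) and (394,200). The plate is held straight in the gripper, frosted end at (390,330).

```bash
python3 - <<'E'
from h import *
import pickle
P,im,o=pickle.load(open("w2.pkl","rb"))
g=cv2.cvtColor(im,cv2.COLOR_RGB2GRAY).astype(float)
for c in(232,250,300,320): print("tail col",c,g[208:226,c].astype(int).tolist())
for c in(235,275,320): print("nose col",c,g[350:362,c].astype(int).tolist())
for r in(225,240): print("L",r,g[r,216:228].astype(int).tolist(),"R",g[r,324:336].astype(int).tolist())
def edge(line,rng):  # max gradient subpixel
    d=np.abs(np.gradient(line[rng[0]:rng[1]]));i=d.argmax();k=slice(max(i-1,0),i+2);return rng[0]+(d[k]*np.arange(len(d))[k]).sum()/d[k].sum()
rows=np.arange(45,125,4)
L=np.array([[edge(g[r],(236,254)),r] for r in rows]);Rr=np.array([[edge(g[r],(278,294)),r] for r in rows])
def line(pts,z):
    q=onz(P,pts,z)[:,:2];vx,vy,x,y=cv2.fitLine(q.astype(np.float32),cv2.DIST_HUBER,0,1e-4,1e-4).ravel();s=np.sign(vx);return q.mean(0),np.array([vx,vy])*s,q
for nm,pts,z in(("stL",L,.042),("stR",Rr,.042)):
    m,d,q=line(pts,z);print(nm,m,np.degrees(np.arctan2(d[1],d[0])),)
ql=line(L,.042)[2];qr=line(Rr,.042)[2];mid=(ql+qr)/2;print("width",np.linalg.norm(ql-qr,axis=1).round(4)[::4])
vx,vy,x,y=cv2.fitLine(mid.astype(np.float32),cv2.DIST_HUBER,0,1e-4,1e-4).ravel();print("mid",mid.mean(0),np.degrees(np.arctan(vy/vx)))
rows2=np.arange(60,200,6)
bl=np.array([[edge(g[r],(214,232)),r] for r in rows2]);br=np.array([[edge(g[r],(304,322)),r] for r in rows2])
a,d1,qa=line(bl,.014);b,d2,qb=line(br,.014);print("base",np.degrees(np.arctan2(d1[1],d1[0])),np.degrees(np.arctan2(d2[1],d2[0])),(a+b)/2,np.linalg.norm(qa-qb,axis=1).round(4)[::6])
e=onz(P,[[265,edge(g[:,265],(22,40))],[250,edge(g[:,250],(22,40))],[280,edge(g[:,280],(22,40))]],.042);print("open end",e.round(4).tolist())
be=onz(P,[[225,edge(g[:,225],(34,50))],[305,edge(g[:,305],(34,50))]],.014);print("base end",be.round(4).tolist())
E
```

```text
tail col 232 [61, 62, 61, 60, 59, 90, 157, 214, 222, 224, 236, 248, 251, 251, 251, 250, 251, 251]
tail col 250 [226, 226, 225, 225, 222, 220, 220, 219, 220, 224, 236, 248, 251, 251, 251, 251, 251, 250]
tail col 300 [62, 62, 61, 60, 72, 118, 178, 216, 224, 230, 242, 249, 251, 251, 251, 251, 251, 251]
tail col 320 [113, 114, 113, 111, 122, 159, 205, 221, 224, 233, 245, 249, 251, 251, 251, 251, 251, 250]
nose col 235 [220, 219, 220, 220, 221, 219, 207, 166, 126, 114, 113, 113]
nose col 275 [217, 217, 217, 217, 218, 215, 185, 131, 88, 77, 78, 78]
nose col 320 [219, 221, 220, 221, 221, 217, 182, 136, 115, 114, 115, 114]
L 225 [111, 110, 109, 152, 226, 250, 252, 251, 251, 250, 251, 250] R [250, 251, 250, 251, 251, 252, 246, 195, 128, 110, 111, 113]
L 240 [110, 111, 113, 118, 164, 233, 251, 251, 250, 250, 250, 250] R [250, 250, 250, 251, 251, 251, 231, 168, 123, 113, 113, 110]
stL [ 0.52887149 -0.1863777 ] 9.109408
stR [ 0.52329579 -0.1480205 ] 9.548971
width [0.0383 0.0385 0.0387 0.039  0.0388]
mid [ 0.52608364 -0.1671991 ] 9.300765
base 9.178299 9.185256 [ 0.56941126 -0.15966469] [0.0841 0.099  0.0991 0.0988]
open end [[0.4796, -0.1729, 0.042], [0.4817, -0.1865, 0.042], [0.4775, -0.1592, 0.042]]
base end [[0.495, -0.2124, 0.014], [0.4825, -0.1326, 0.014]]
```

```bash
python3 - <<'E'
from h import *
import pickle
from scipy.optimize import least_squares
P,im,o=pickle.load(open("w2.pkl","rb"))
T=R.from_quat(o["tool_rot"]).as_matrix();p0=o["eef_pos"]
# plate in tool: x axis = -toolx rot by a, z=-toolz ; params x,y,zunder,a,pitch
def X(q,pl):
    Rp=R.from_euler("zy",[q[3],q[4]]).as_matrix()@np.diag([-1,1,-1.])
    return (np.array([q[0],q[1],q[2]])+np.array(pl)@Rp.T)@T.T+p0
obs=[("tl",232,213.8),("tl",300,213.3),("tl",320,213.0),("tu",232,218.2),("tu",300,217.7),("tu",320,217.5),("n",235,357),("n",275,356.6),("n",320,356.5)]
sid=[("L",219.5,225),("L",220.3,240),("R",331.6,225),("R",331.0,240)]
def res(q):
    E={"tl":[[-.038,-.026,0],[-.038,.026,0]],"tu":[[-.038,-.026,.008],[-.038,.026,.008]],"n":[[.038,-.026,.008],[.038,.026,.008]],
       "S1":[[-.038,-.026,.008],[.038,-.026,.008]],"S2":[[-.038,.026,.008],[.038,.026,.008]]}
    pr={k:proj(P,X(q,v)) for k,v in E.items()};r=[]
    for k,c,v in obs:
        a,b=pr[k];r.append(a[1]+(b[1]-a[1])*(c-a[0])/(b[0]-a[0])-v)
    s=sorted([pr["S1"],pr["S2"]],key=lambda z:z[0][0])
    for k,c,v in sid:
        a,b=s[0 if k=="L" else 1];r.append(a[0]+(b[0]-a[0])*(v-a[1])/(b[1]-a[1])-c)
    return np.r_[r,q[4]*20]
s=least_squares(res,[-.01,0,-.014,0,0],x_scale=[.01,.01,.01,.1,.1]);print(s.x*[1e3,1e3,1e3,57.3,57.3],s.fun.round(1))
np.save("pl.npy",s.x)
E
```

```text
[-10.85831811   0.33282623 -11.98715518  -0.47968288   0.21429134] [-0.1 -0.2 -0.   0.1  0.1  0.1  0.   0.1 -0.1  0.   0.1 -0.  -0.1  0.1]
```

```bash
cat >> h.py <<'E'
SO=np.array([.6178,-.1521]);SY=np.radians(9.2);u=np.array([np.cos(SY),np.sin(SY)]);v=np.array([-u[1],u[0]])
PL=None
def stand(xy): d=np.asarray(xy)[...,:2]-SO;return np.c_[d@u,d@v]
def platepose(o=None):
    o=o or readout.get_obs();q=np.load("pl.npy");T=R.from_quat(o["tool_rot"]).as_matrix();X=T@q[:3]+o["eef_pos"]
    x=-T[:,0];yw=np.degrees(np.arctan2(x[1],x[0])-SY-q[3]);return np.r_[stand(X[None])[0]*1e3,X[2]*1e3-42,yw]
def goplate(sx,sy,under): # target plate origin in stand frame (m), underside world z
    q=np.load("pl.npy");yaw=SY+q[3]+np.pi;T=tool(yaw);X=np.r_[SO+sx*u+sy*v,under];plan(X-T@q[:3],yaw)
E
python3 - <<'E'
from h import *
import pickle
P,im,o=pickle.load(open("w2.pkl","rb"))
print("lip tips",stand(onz(P,np.array([[360,188],[394,188]])/1.42,.054)).round(4).tolist(),"beads",stand(onz(P,np.array([[360,222],[394,222]])/1.42,.045)).round(4).tolist())
print(platepose());goplate(-.120,0,.062)
E
```

```text
lip tips [[-0.0477, -0.011], [-0.0473, 0.0117]] beads [[-0.0243, -0.0123], [-0.0239, 0.0114]]
[ 25.33805858   9.52758485 177.65698388  -0.35193988]
shift sh [ 0.725 -0.06   0.789] turn sh [ 0.003 -0.002 -0.012] | toolx yaw -171.63
```

drive_tool --pt "0.15 -0.01 0.05 0 0 0" --pt "0.3 -0.02 0.1 0 0 0" --pt "0.5 -0.04 0.2 0 0 0" --pt "0.65 -0.06 0.35 0 0 0" --pt "0.72 -0.06 0.5 0 0 -0.01" --pt "0.72 -0.06 0.65 0 0 -0.01" --pt "0.72 -0.06 0.75 0 0 -0.01" --pt "0.72 -0.06 0.77 0 0 -0.01"

```text
time_s: 6.85
eef_pos: [0.4888, -0.173, 0.052]
tool_rot: [-0.076, 0.997, 0.001, -0.002]
contact_force: [0.1, 0.5, 0.0]
gripper_width: 0.0517
finger_force: 30.0
```

```bash
python3 - <<'E'
from h import *
print(platepose());goplate(-.120,0,.042);print(readout.get_obs()["contact_force"])
E
```

```text
[-1.19764307e+02  1.61534127e-01  2.19965013e+01 -2.49044262e-02]
shift sh [ 0.001 -0.001  0.11 ] turn sh [ 0.005 -0.007 -0.001] | toolx yaw -171.3
[0.13368313 0.54407346 0.0362963 ]
```

drive_tool --pt "0 0 0.015 0 0 0" --pt "0 0 0.03 0 0 0" --pt "0 0 0.045 0 0 0" --pt "0 0 0.06 0 0 0" --pt "0 0 0.07 0 0 0" --pt "0 0 0.08 0 0 0" --pt "0 0 0.085 0 0 0" --pt "0 0 0.085 0 0 0"

```text
time_s: 7.52
eef_pos: [0.4903, -0.1752, 0.0376]
tool_rot: [-0.075, 0.997, -0.0, 0.0]
contact_force: [-0.2, -1.2, -1.3]
gripper_width: 0.0517
finger_force: 30.0
```

drive_tool --pt "0 0 0.005 0 0 0" --pt "0 0 0.01 0 0 0" --pt "0 0 0.01 0 0 0" --pt "0 0 0.01 0 0 0" --pt "0 0 0.01 0 0 0" --pt "0 0 0.01 0 0 0" --pt "0 0 0.01 0 0 0" --pt "0 0 0.01 0 0 0"

```text
time_s: 8.18
eef_pos: [0.4904, -0.1752, 0.0357]
tool_rot: [-0.075, 0.997, -0.0, 0.0]
contact_force: [-0.7, 0.1, -0.9]
gripper_width: 0.0517
finger_force: 30.0
```

drive_tool --pt "0 0 0.005 0 0 0" --pt "0 0 0.01 0 0 0" --pt "0 0 0.015 0 0 0" --pt "0 0 0.015 0 0 0" --pt "0 0 0.015 0 0 0" --pt "0 0 0.015 0 0 0" --pt "0 0 0.015 0 0 0" --pt "0 0 0.015 0 0 0"

```text
time_s: 8.85
eef_pos: [0.4903, -0.1752, 0.0327]
tool_rot: [-0.075, 0.997, -0.0, 0.0]
contact_force: [-0.0, 0.7, -1.2]
gripper_width: 0.0517
finger_force: 30.0
```

drive_tool --pt "0 0 0.002 0 0 0" --pt "0 0 0.005 0 0 0" --pt "0 0 0.005 0 0 0" --pt "0 0 0.005 0 0 0" --pt "0 0 0.005 0 0 0" --pt "0 0 0.005 0 0 0" --pt "0 0 0.005 0 0 0" --pt "0 0 0.005 0 0 0"

```text
time_s: 9.52
eef_pos: [0.4903, -0.1752, 0.0317]
tool_rot: [-0.075, 0.997, -0.0, 0.0]
contact_force: [0.6, 0.1, -0.9]
gripper_width: 0.0514
finger_force: 30.0
```

drive_tool --pt "0 0 0.002 0 0 0" --pt "0 0 0.005 0 0 0" --pt "0 0 0.007 0 0 0" --pt "0 0 0.007 0 0 0" --pt "0 0 0.007 0 0 0" --pt "0 0 0.007 0 0 0" --pt "0 0 0.007 0 0 0" --pt "0 0 0.007 0 0 0"

```text
time_s: 10.18
eef_pos: [0.4903, -0.1752, 0.0303]
tool_rot: [-0.075, 0.997, -0.0, 0.0]
contact_force: [0.4, -0.7, -1.0]
gripper_width: 0.0521
finger_force: 30.0
```

drive_tool --pt "0 0 0.002 0 0 0" --pt "0 0 0.005 0 0 0" --pt "0 0 0.005 0 0 0" --pt "0 0 0.005 0 0 0" --pt "0 0 0.005 0 0 0" --pt "0 0 0.005 0 0 0" --pt "0 0 0.005 0 0 0" --pt "0 0 0.005 0 0 0"

```text
time_s: 10.85
eef_pos: [0.4903, -0.1752, 0.0293]
tool_rot: [-0.075, 0.997, -0.0, 0.0]
contact_force: [-0.4, -0.4, -1.2]
gripper_width: 0.0515
finger_force: 30.0
```

drive_tool --pt "0 0 0.002 0 0 0" --pt "0 0 0.004 0 0 0" --pt "0 0 0.005 0 0 0" --pt "0 0 0.005 0 0 0" --pt "0 0 0.005 0 0 0" --pt "0 0 0.005 0 0 0" --pt "0 0 0.005 0 0 0" --pt "0 0 0.005 0 0 0"

```text
time_s: 11.52
eef_pos: [0.4903, -0.1753, 0.029]
tool_rot: [-0.075, 0.997, -0.0, 0.0]
contact_force: [-2.3, 0.3, 11.2]
gripper_width: 0.0517
finger_force: 30.0
```

drive_tool --pt "0 0 0.002 0 0 0" --pt "0 0 0.003 0 0 0" --pt "0 0 0.003 0 0 0" --pt "0 0 0.003 0 0 0" --pt "0 0 0.003 0 0 0" --pt "0 0 0.003 0 0 0" --pt "0 0 0.003 0 0 0" --pt "0 0 0.003 0 0 0"

```text
time_s: 12.18
eef_pos: [0.4904, -0.1752, 0.0289]
tool_rot: [-0.075, 0.997, -0.0, 0.0]
contact_force: [-2.8, 1.8, 21.2]
gripper_width: 0.0514
finger_force: 30.0
```

drive_tool --pt "0 0 -0.003 0 0 0" --pt "0 0 -0.005 0 0 0" --pt "0 0 -0.005 0 0 0" --pt "0 0 -0.005 0 0 0" --pt "0 0 -0.005 0 0 0" --pt "0 0 -0.005 0 0 0" --pt "0 0 -0.005 0 0 0" --pt "0 0 -0.005 0 0 0"

```text
time_s: 12.85
eef_pos: [0.4904, -0.1753, 0.029]
tool_rot: [-0.075, 0.997, -0.0, 0.0]
contact_force: [-1.6, 0.5, 8.2]
gripper_width: 0.0514
finger_force: 30.0
```

```bash
python3 - <<'E'
from h import *
print(platepose());goplate(-.090,0,.042);print(readout.get_obs()["contact_force"])
E
```

```text
[-118.65006686   -2.27035894   -1.0345857    -0.15869992]
shift sh [-0.143  0.013 -0.005] turn sh [-0.     0.    -0.005] | toolx yaw -171.44
[-1.63703095  0.5206903   8.16276856]
```

drive_tool --pt "-0.01 0.003 -0.002 0 0 0" --pt "-0.03 0.006 -0.002 0 0 0" --pt "-0.05 0.01 -0.002 0 0 -0.003" --pt "-0.07 0.011 -0.002 0 0 -0.005" --pt "-0.09 0.011 -0.002 0 0 -0.005" --pt "-0.11 0.011 -0.002 0 0 -0.005" --pt "-0.13 0.011 -0.002 0 0 -0.005" --pt "-0.14 0.011 -0.002 0 0 -0.005"

```text
time_s: 13.52
eef_pos: [0.5185, -0.1687, 0.029]
tool_rot: [-0.076, 0.997, -0.0, 0.0]
contact_force: [-1.8, -0.2, 4.7]
gripper_width: 0.0517
finger_force: 30.0
```

```bash
cat > st.py <<'E'
from h import *
o=readout.get_obs();f=o["contact_force"];print(platepose(o).round(2),"f along,lat,z",round(f[:2]@u,1),round(f[:2]@v,1),round(f[2],1),o["time_s"])
E
python3 st.py
```

```text
[-8.98e+01 -2.40e-01 -9.70e-01  2.00e-02] f along,lat,z -1.8 0.1 4.7 13.5167
```

drive_tool --pt "-0.02 0 0 0 0 0" --pt "-0.05 0 0 0 0 0" --pt "-0.08 0 0 0 0 0" --pt "-0.11 0 0 0 0 0" --pt "-0.14 0 0 0 0 0" --pt "-0.17 0 0 0 0 0" --pt "-0.2 0 0 0 0 0" --pt "-0.2 0 0 0 0 0"

```text
time_s: 14.18
eef_pos: [0.5575, -0.1627, 0.029]
tool_rot: [-0.076, 0.997, 0.0, -0.001]
contact_force: [-3.2, -0.4, 6.2]
gripper_width: 0.0517
finger_force: 30.0
```

```bash
python3 st.py; python3 -c "
from h import *
o=readout.get_obs();im=eyes.grab_frame('wrist');save(im,'w3.png',1.42);goplate(-.02,0,.041)"
```

```text
[-50.38  -0.62  -0.99  -0.  ] f along,lat,z -3.2 0.1 6.2 14.1833
shift sh [-0.152  0.004 -0.   ] turn sh [-0.    -0.001 -0.   ] | toolx yaw -171.28
```

View pics/w3.png

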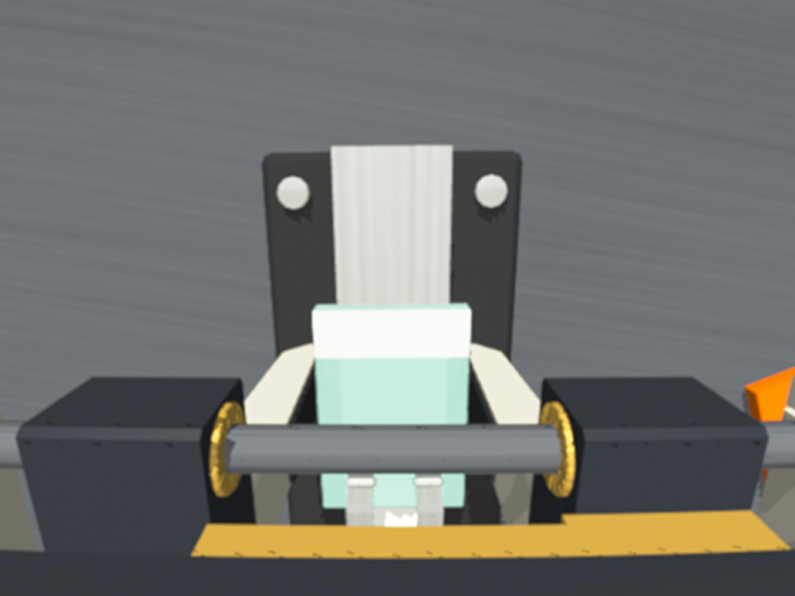

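The picture shows both clips riding on the glass at (360,485) and (428,485), and the plate is centred on the stage.

drive_tool --pt "-0.02 0 0 0 0 0" --pt "-0.06 0.002 0 0 0 0" --pt "-0.1 0.003 0 0 0 0" --pt "-0.14 0.003 0 0 0 0" --pt "-0.18 0.003 0 0 0 0" --pt "-0.22 0.003 0 0 0 0" --pt "-0.25 0.003 0 0 0 0" --pt "-0.26 0.003 0 0 0 0"

```text
time_s: 14.9
eef_pos: [0.6083, -0.1543, 0.029]
tool_rot: [-0.076, 0.997, 0.0, -0.001]
contact_force: [-7.1, 0.0, 9.1]
gripper_width: 0.0516
finger_force: 30.0
```

```bash
python3 st.py
```

```text
[ 1.18 -0.43 -1.02 -0.01] f along,lat,z -7.0 1.2 9.1 14.9
```

drive_tool --pt "-0.01 0 -0.001 0 0 0" --pt "-0.02 0 -0.001 0 0 0" --pt "-0.03 0 -0.001 0 0 0" --pt "-0.04 0 -0.001 0 0 0" --pt "-0.05 0 -0.001 0 0 0" --pt "-0.06 0 -0.001 0 0 0" --pt "-0.06 0 -0.001 0 0 0" --pt "-0.06 0 -0.001 0 0 0"

```text
time_s: 15.57
eef_pos: [0.621, -0.1524, 0.0291]
tool_rot: [-0.076, 0.997, 0.0, 0.0]
contact_force: [-0.2, -0.6, 0.5]
gripper_width: 0.0516
finger_force: 30.0
```

```bash
python3 st.py
```

```text
[ 1.395e+01 -5.200e-01 -9.100e-01  1.000e-02] f along,lat,z -0.3 -0.6 0.5 15.5667
```

drive_tool --pt "-0.001 0 0 0 0 0" --pt "-0.002 0 0 0 0 0" --pt "-0.0025 0 0 0 0 0" --pt "-0.0025 0 0 0 0 0" --pt "-0.0025 0 0 0 0 0" --pt "-0.0025 0 0 0 0 0" --pt "-0.0025 0 0 0 0 0" --pt "-0.0025 0 0 0 0 0"

```text
time_s: 16.23
eef_pos: [0.621, -0.1524, 0.0292]
tool_rot: [-0.076, 0.997, 0.0, 0.0]
contact_force: [0.8, 0.3, -2.2]
gripper_width: 0.052
finger_force: 30.0
```

```bash
python3 st.py; python3 -c "
from h import *
im=eyes.grab_frame('wrist');save(im,'w4.png',1.42)"
```

```text
[13.97 -0.53 -0.83  0.  ] f along,lat,z 0.8 0.2 -2.2 16.2333
```

View pics/w4.png

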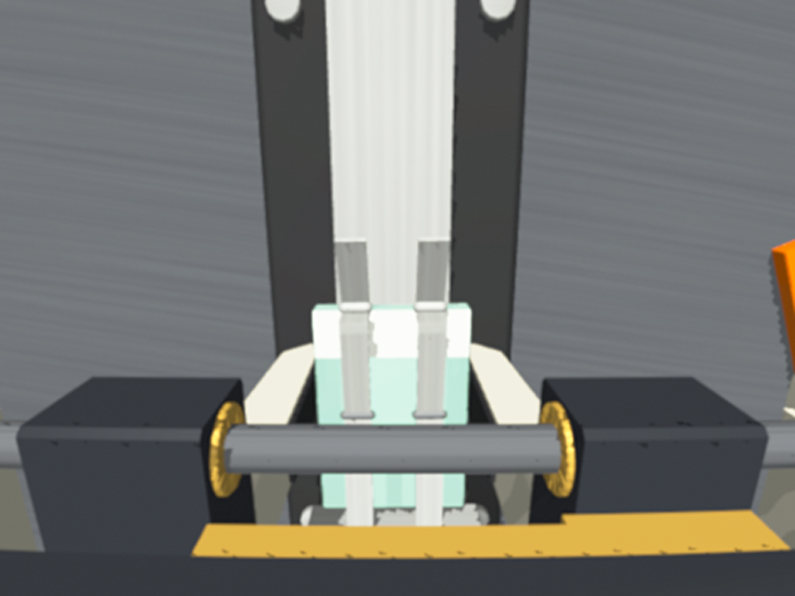

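The beads sit just at the tail edge, (356,306) and (431,306), so the clips are sliding off it. Continuing in half-millimetre steps.

drive_tool --pt "-0.001 0 0 0 0 0" --pt "-0.002 0 0 0 0 0" --pt "-0.003 0 0 0 0 0" --pt "-0.003 0 0 0 0 0" --pt "-0.003 0 0 0 0 0" --pt "-0.003 0 0 0 0 0" --pt "-0.003 0 0 0 0 0" --pt "-0.003 0 0 0 0 0"

```text
time_s: 16.95
eef_pos: [0.6213, -0.1523, 0.0292]
tool_rot: [-0.076, 0.997, 0.0, -0.0]
contact_force: [-1.8, 1.5, -2.4]
gripper_width: 0.0515
finger_force: 30.0
```

```bash
python3 st.py
```

```text
[ 1.424e+01 -5.600e-01 -8.400e-01 -1.000e-02] f along,lat,z -1.5 1.8 -2.4 16.95
```

drive_tool --pt "-0.001 0 0 0 0 0" --pt "-0.002 0 0 0 0 0" --pt "-0.003 0 0 0 0 0" --pt "-0.003 0 0 0 0 0" --pt "-0.003 0 0 0 0 0" --pt "-0.003 0 0 0 0 0" --pt "-0.003 0 0 0 0 0" --pt "-0.003 0 0 0 0 0"

```text
time_s: 17.62
eef_pos: [0.6229, -0.1521, 0.0293]
tool_rot: [-0.076, 0.997, -0.0, 0.001]
contact_force: [4.3, -0.1, -4.6]
gripper_width: 0.0515
finger_force: 30.0
```

```bash
python3 st.py
```

```text
[ 1.589e+01 -5.800e-01 -6.500e-01  1.000e-02] f along,lat,z 4.2 -0.8 -4.6 17.6167
```

drive_tool --pt "-0.001 0 0 0 0 0" --pt "-0.002 0 0 0 0 0" --pt "-0.003 0 0 0 0 0" --pt "-0.003 0 0 0 0 0" --pt "-0.003 0 0 0 0 0" --pt "-0.003 0 0 0 0 0" --pt "-0.003 0 0 0 0 0" --pt "-0.003 0 0 0 0 0"

```text
time_s: 18.28
eef_pos: [0.6229, -0.1522, 0.0293]
tool_rot: [-0.076, 0.997, -0.0, 0.0]
contact_force: [3.5, 0.5, -4.5]
gripper_width: 0.0514
finger_force: 30.0
```

```bash
python3 st.py
```

```text
[15.87 -0.63 -0.67 -0.  ] f along,lat,z 3.5 -0.1 -4.5 18.2833
```

drive_tool --pt "-0.001 0 0 0 0 0" --pt "-0.002 0 0 0 0 0" --pt "-0.003 0 0 0 0 0" --pt "-0.003 0 0 0 0 0" --pt "-0.003 0 0 0 0 0" --pt "-0.003 0 0 0 0 0" --pt "-0.003 0 0 0 0 0" --pt "-0.003 0 0 0 0 0"

```text
time_s: 18.95
eef_pos: [0.623, -0.1521, 0.0292]
tool_rot: [-0.076, 0.997, 0.0, -0.0]
contact_force: [0.6, -0.0, -4.1]
gripper_width: 0.0518
finger_force: 30.0
```

```bash
python3 st.py
```

```text
[ 1.595e+01 -6.100e-01 -8.500e-01 -1.000e-02] f along,lat,z 0.6 -0.1 -4.1 18.95
```

drive_tool --pt "-0.001 0 0 0 0 0" --pt "-0.002 0 0 0 0 0" --pt "-0.003 0 0 0 0 0" --pt "-0.003 0 0 0 0 0" --pt "-0.003 0 0 0 0 0" --pt "-0.003 0 0 0 0 0" --pt "-0.003 0 0 0 0 0" --pt "-0.003 0 0 0 0 0"

```text
time_s: 19.62
eef_pos: [0.6236, -0.152, 0.0292]
tool_rot: [-0.076, 0.997, 0.0, -0.0]
contact_force: [-0.9, -0.8, -2.5]
gripper_width: 0.0521
finger_force: 30.0
```

```bash
python3 st.py
```

```text
[ 1.663e+01 -5.900e-01 -8.500e-01 -1.000e-02] f along,lat,z -1.0 -0.7 -2.5 19.6167
```

drive_tool --pt "-0.001 0 0 0 0 0" --pt "-0.002 0 0 0 0 0" --pt "-0.003 0 0 0 0 0" --pt "-0.003 0 0 0 0 0" --pt "-0.003 0 0 0 0 0" --pt "-0.003 0 0 0 0 0" --pt "-0.003 0 0 0 0 0" --pt "-0.003 0 0 0 0 0"

```text
time_s: 20.28
eef_pos: [0.6244, -0.1519, 0.0292]
tool_rot: [-0.076, 0.997, 0.0, -0.0]
contact_force: [-0.9, -0.5, -4.0]
gripper_width: 0.0518
finger_force: 30.0
```

```bash
python3 st.py
```

```text
[17.42 -0.59 -0.8  -0.  ] f along,lat,z -1.0 -0.3 -4.0 20.2833
```

drive_tool --pt "-0.001 0 0.0005 0 0 0" --pt "-0.002 0 0.001 0 0 0" --pt "-0.003 0 0.0015 0 0 0" --pt "-0.003 0 0.0015 0 0 0" --pt "-0.003 0 0.0015 0 0 0" --pt "-0.003 0 0.0015 0 0 0" --pt "-0.003 0 0.0015 0 0 0" --pt "-0.003 0 0.0015 0 0 0"

```text
time_s: 20.95
eef_pos: [0.6253, -0.1518, 0.0291]
tool_rot: [-0.076, 0.997, -0.0, 0.0]
contact_force: [-1.0, 0.2, -1.3]
gripper_width: 0.0518
finger_force: 30.0
```

```bash
python3 st.py
```

```text
[18.3  -0.66 -0.89 -0.  ] f along,lat,z -0.9 0.3 -1.3 20.95
```

drive_tool --pt "-0.001 0 0 0 0 0" --pt "-0.002 0 0 0 0 0" --pt "-0.003 0 0 0 0 0" --pt "-0.003 0 0 0 0 0" --pt "-0.003 0 0 0 0 0" --pt "-0.003 0 0 0 0 0" --pt "-0.003 0 0 0 0 0" --pt "-0.003 0 0 0 0 0"

```text
time_s: 21.62
eef_pos: [0.6255, -0.1518, 0.0291]
tool_rot: [-0.076, 0.997, -0.0, -0.0]
contact_force: [-4.6, 0.2, 4.0]
gripper_width: 0.0517
finger_force: 30.0
```

```bash
python3 st.py
```

```text
[ 1.847e+01 -6.900e-01 -9.500e-01 -1.000e-02] f along,lat,z -4.6 0.9 4.0 21.6167
```

drive_tool --pt "-0.001 0 0 0 0 0" --pt "-0.002 0 0 0 0 0" --pt "-0.002 0 0 0 0 0" --pt "-0.002 0 0 0 0 0" --pt "-0.002 0 0 0 0 0" --pt "-0.002 0 0 0 0 0" --pt "-0.002 0 0 0 0 0" --pt "-0.002 0 0 0 0 0"

```text
time_s: 22.28
eef_pos: [0.6255, -0.1518, 0.0291]
tool_rot: [-0.076, 0.997, -0.0, -0.0]
contact_force: [-4.9, -0.8, 5.8]
gripper_width: 0.0517
finger_force: 30.0
```

```bash
python3 st.py
```

```text
[ 1.85e+01 -6.90e-01 -9.70e-01 -1.00e-02] f along,lat,z -5.0 -0.0 5.8 22.2833
```

drive_tool --pt "-0.001 0 0 0 0 0" --pt "-0.002 0 0 0 0 0" --pt "-0.0025 0 0 0 0 0" --pt "-0.0025 0 0 0 0 0" --pt "-0.0025 0 0 0 0 0" --pt "-0.0025 0 0 0 0 0" --pt "-0.0025 0 0 0 0 0" --pt "-0.0025 0 0 0 0 0"

```text
time_s: 22.95
eef_pos: [0.6255, -0.1518, 0.029]
tool_rot: [-0.076, 0.997, -0.0, -0.001]
contact_force: [-7.0, -1.1, 7.3]
gripper_width: 0.0513
finger_force: 30.0
```

```bash
python3 st.py
```

```text
[18.51 -0.69 -0.99 -0.02] f along,lat,z -7.1 -0.0 7.3 22.95
```

drive_tool --pt "-0.001 0 0 0 0 0" --pt "-0.002 0 0 0 0 0" --pt "-0.003 0 0 0 0 0" --pt "-0.004 0 0 0 0 0" --pt "-0.005 0 0 0 0 0" --pt "-0.005 0 0 0 0 0" --pt "-0.005 0 0 0 0 0" --pt "-0.005 0 0 0 0 0"

```text
time_s: 23.62
eef_pos: [0.6255, -0.1518, 0.0291]
tool_rot: [-0.076, 0.997, 0.0, -0.002]
contact_force: [-9.5, -0.5, 9.4]
gripper_width: 0.0513
finger_force: 30.0
```

```bash
python3 st.py
```

```text
[18.53 -0.68 -1.   -0.03] f along,lat,z -9.4 1.0 9.4 23.6167
```

drive_tool --pt "-0.002 0 0 0 0 0" --pt "-0.004 0 0 0 0 0" --pt "-0.006 0 0 0 0 0" --pt "-0.008 0 0 0 0 0" --pt "-0.008 0 0 0 0 0" --pt "-0.008 0 0 0 0 0" --pt "-0.008 0 0 0 0 0" --pt "-0.008 0 0 0 0 0"

```text
time_s: 24.28
eef_pos: [0.6255, -0.1518, 0.029]
tool_rot: [-0.076, 0.997, 0.0, -0.003]
contact_force: [-14.2, -1.6, 14.1]
gripper_width: 0.0515
finger_force: 30.0
```

```bash
python3 st.py; python3 -c "
from h import *
im=eyes.grab_frame('wrist');save(im,'w5.png',1.42)"
```

```text
[18.56 -0.66 -1.07 -0.04] f along,lat,z -14.3 0.7 14.1 24.2833
```

View pics/w5.png

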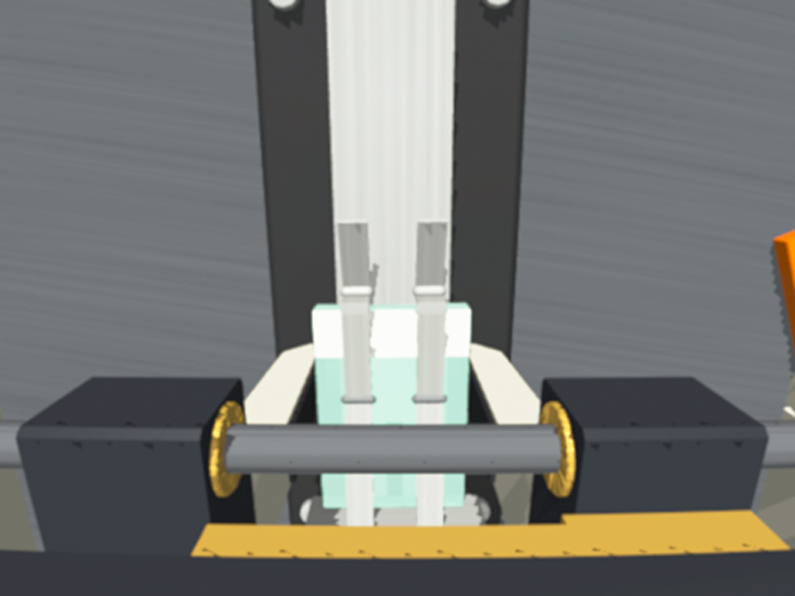

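The beads now lie behind the tail at (356,290) and (431,290), with the tail edge at row 304. The stop is hard at about 14 N. I relax the push and then open.

drive_tool --pt "0.003 0 0 0 0 0" --pt "0.006 0 0 0 0 0" --pt "0.009 0 0 0 0 0" --pt "0.012 0 -0.001 0 0 0" --pt "0.014 0 -0.001 0 0 0" --pt "0.014 0 -0.001 0 0 0" --pt "0.014 0 -0.001 0 0 0" --pt "0.014 0 -0.001 0 0 0"

```text
time_s: 25.0
eef_pos: [0.6255, -0.1518, 0.0291]
tool_rot: [-0.076, 0.997, 0.0, -0.001]
contact_force: [-6.0, 0.1, 4.9]
gripper_width: 0.0517
finger_force: 30.0
```

```bash
python3 st.py
```

```text
[18.51 -0.66 -0.96 -0.02] f along,lat,z -5.9 1.0 4.9 25.0
```

drive_tool --pt "0 0 0 0 0 0" --pt "0 0 0 0 0 0" --pt "0 0 0 0 0 0" --pt "0 0 0 0 0 0" --pt "0 0 0 0 0 0" --pt "0 0 0 0 0 0" --pt "0 0 0 0 0 0" --pt "0 0 0 0 0 0" --gripper 0.1

```text
time_s: 25.67
eef_pos: [0.6264, -0.1516, 0.0291]
tool_rot: [-0.076, 0.997, -0.0, 0.0]
contact_force: [-0.4, -0.4, 0.3]
gripper_width: 0.0837
finger_force: 0.0
```

drive_tool --pt "0 0 -0.05 0 0 0" --pt "0 0 -0.15 0 0 0" --pt "0 0 -0.3 0 0 0" --pt "0 0 -0.45 0 0 0" --pt "0 0 -0.6 0 0 0" --pt "0 0 -0.75 0 0 0" --pt "0 0 -0.8 0 0 0" --pt "0 0 -0.8 0 0 0"

```text
time_s: 26.33
eef_pos: [0.6278, -0.152, 0.193]
tool_rot: [-0.076, 0.997, -0.001, 0.003]
contact_force: [0.1, -0.0, -0.4]
gripper_width: 0.0838
finger_force: 0.0
```

```bash
python3 - <<'E'
from h import *
o=readout.get_obs();im=eyes.grab_frame("wrist");s=eyes.grab_frame("side")
a=cv2.resize(im,None,fx=1.1,fy=1.1)[:, :400];b=cv2.resize(s[190:320,230:380],(390,338))
c=np.zeros((462,790,3),np.uint8);c[:,:400]=cv2.resize(im,(400,462)) if False else cv2.resize(im[:,80:444],(400,462));c[:338,400:]=b;save(c,"end.png")
E
```

```text
(no output)
```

View pics/end.png

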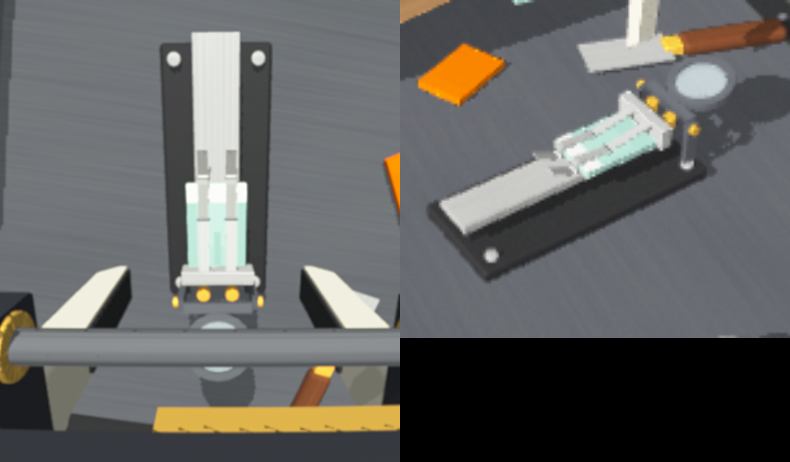

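The plate lies against the fence at (217,270) with both clip beads behind the tail at (203,178) and (231,178), and the gripper is clear.

```bash
python3 -c "
from rig import robot
print(robot.finish_job())"
```

```text
the job is handed in; nothing more can be done
None
```

The glass plate is seated against the fence with both clips snapped down behind its tail. It was pushed home at about 14 N, then released, and the job was handed in just after 26 s; no verdict was returned.

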